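Put a wet sign away in the drying rack

ROBOT

A 6-joint arm with a two-finger parallel gripper is mounted at the origin on the work surface. World frame = base frame: x ahead of the robot, y to its left, z up, the work surface at z = 0. Lengths are in mm, angles in rad, forces in N, time in s.
With the tool pointing down it reaches from about 400 to 925 mm from the base axis. Payload 12.5 kg.
Tool frame: the origin (TCP) lies between the finger pads; the fingertips stand 11 mm ahead of it and the grasp point (between the pads) lies 8 mm behind it (env.tip_extent is the distance from the TCP to the fingertips, in mm); x points along the fingers, z is the direction in which the jaws open and shut, and the axes are right-handed (so a half turn about x gives the same grasp; the last joint's range is limited). The gripper opens to 95 mm and grips with 3 to 60 N. Pads are 20 mm wide; open, the fingers measure 119 mm over their backs; the gripper's body (75 mm by 180 mm) begins 59 mm behind the grasp point.
Start: joints at [-1.452, 0.491, 1.559, -0, 1.092, -0.106], TCP at [139.342, -609.286, 225.661] pointing down, gripper open.
Joint ranges: [-3.1, 3.1], [-0.84, 2.19], [0.05, 2.79], [-1.13, 4.28], [0.06, 2.93], [-2.69, 2.69]. Speed limits (rad/s): [2.22, 2.22, 2.79, 3.14, 3.14, 3.14].

INTERFACE

Orientations are given as [roll, pitch, yaw] about the fixed x, y, z axes, in that order (R = Rz(yaw) Ry(pitch) Rx(roll)).
In Python, from cell import status, imaging, env gives the robot as it stands. The module is installed in compiled form; this text tells all that it offers.
- The arm moves only by the tool apply_moves, never from a script. Its argument "increments" is a list of rows, each a list of 5 numbers: the closure, from 0 (fully open) to 1 (shut), then the shift along the tool's x, y, z in mm, then the turn about the tool's x in degrees. A call has 1 to 10 rows; each row shifts and turns the commanded pose from where the row before left it, along the tool's axes as they then stand; what a row does not reach is not made up. A row lasts 1/10 s, in which the tool goes at most 50 mm and 8.59 degrees, less where a joint would pass 70% of its speed; a pose out of reach is approached as far as the arm can. A call with a gripper value outside its range is refused whole. The fingers move at their own pace and stop on an object; the grip force is fixed at half the most. Time passes only in rows, so rows that do not move let the fingers close. It gives the time, the measured TCP pose, the force and the opening at its end, in the units of the state.
- status.state(): the state, without advancing time (a new reading comes with each control period).
- imaging.read_camera(name): name is "side" or "top"; returns a dict with "pixels" (420x560x3 uint8, red, green, blue), "fovy" (degrees; the focal length in pixels is half the picture's height over the tangent of half this angle, whatever the lens; pixels are square), "cx", "cy" (the principal point, pixels), "distortion" ([k1, k2, p1, p2, k3] as OpenCV has them; the pictures are not rectified), "R" (3x3) and "t" (3): a world point X has camera coordinates R X + t. Camera axes: x right, y down, z forward; pixel columns grow to the right and rows downward; lengths in mm; the calibration is good to about 2 mm. A picture is of the moment at which its call begins. There is no depth.
- env.job_done(): hands the job in, once; it reports no verdict.
The state is a dict: "t": time; "joints": joint angles; "qvel": joint speeds; "tau": joint torques, N m; "eef_pos": TCP position; "tcp_rot": TCP orientation; "ft_force": force on the tool from outside, world axes, zero at the start; "moment": the same for the moment, N m; "opening": opening from 0.0 (shut) to 1.0 (fully open).
Only numpy, scipy, OpenCV 4.12 (cv2) and the standard library are available. Lean on these libraries where they do the work, as an engineer would, in place of code of your own. Each camera call takes 0.05 s, during which the arm holds its last target. There are 200 camera calls.

TASK

Put the freshly painted sign away to dry: push it by its bare wooden near edge, without lifting it, along its shelf of the wire rack until it sits square against the stop at the back, and push the raised top shelf down over it until it rests level, without slamming it. The painted face is still wet, so nothing may touch it; do it all with the fingertips, pick nothing up, and leave the other things on the bench and in the rack where they are.

Things in the scene. Friction and masses are not known exactly. Their poses are not given: they have to be found in the camera images.
- rack: Grey wire drying rack, fixed, 270 deep (x) x 360 wide (y) x 160 high. Origin: centre of its underside, on the bench; x points from its open front to its back, y left, z up; it may stand turned by up to 17 degrees. Three wire shelves: wire tops 35, 85 and (folded down) 135 high, front edges at x = -122. 18 mm posts at x = 134, y = +-170; thin spacer legs at x = -100, y = +-170; open in front.
- stop (a point): Middle of the middle shelf's back stop, an upright steel strip across the shelf's back that rises 21 above the wires: on its front face (x = +118 in the rack's frame), 94 above the bench, 9 above the wires. Same axes as the rack.
- shelf (a joint): Rack's top shelf, hinged along its rear edge: 0 = folded down, level, resting; grows in rad as the front edge rises (at most 1.2). Starts raised at 0.70 to 0.92, leaning to the back. Damped hinge with friction: stays where left while steep, sinks slowly by its own weight below about 0.5; a push of 1 to 5 N at its lip moves it.
- shelf_lip (a point): On the top side of the top shelf's front lip (flat steel strip 24 deep x 340 wide x 3 thick), in its middle: 232 from the hinge axis, 12 from the front edge; moves with the shelf. Its z axis is square to the top side, which faces up and to the rack's back while raised; x points to the hinge. From lip to hinge run 4 mm wires, 32 apart, 1 higher than the lip.
- shelf_hinge (a point): Middle of the top shelf's hinge axis, which runs along the rack's y at x = +122, 133 above the bench. Fixed.
- sign: Wet sign: plywood board 245 (x) x 260 (y) x 16 thick, 0.4 to 0.75 kg, loose, face up on the middle shelf; sticks out 40 to 70 more than when home, up to 7 degrees skewed and 12 to the side. Slides on the wires at 1 to 8 N. Origin: centre of underside; z up, x to its far edge. Home against the stop: origin at x = -4.5 in the rack's frame, near edge 5 in front of the shelf's.
- sign_edge (a point): Middle of the sign's near edge, on the edge's face at half thickness (8 above its underside). Same axes as the sign.
- sign_face: The sign's painted face, white with a blue arrow and border: a 217 x 232 panel 3 thick, fixed centrally on top of the board so that a bare wooden margin 14 wide is left all round (total thickness 19). Wet: not to be touched. Origin: centre of its underside, 16 above the sign's underside.
- lower_sign: A second sign of the same size with a yellow face and a round motif, already home on the lowest shelf, 50 below the wet one. Loose; leave it. Origin: centre of its underside.
- can_tall: Paint can 108 across x 124 high with a wire bail (up to 155), standing on the bench to the left of the rack. Origin: centre of its underside.
- can_small: Paint can 74 across x 74 high on the bench, in front of the rack's right corner. Origin: centre of its underside.
- tape: Roll of masking tape lying flat, 104 across x 25 high, to the right of the rack. Origin: centre of its underside.
- brush: Flat paintbrush 220 long x 42 wide x 18 high lying on the bench in front of the rack, about across its front, partly below the overhanging sign. Origin: under its middle; x towards the bristles.
- scraper: Scraper 207 long, 65 wide blade, 16 high, lying on the bench at the front left. Origin: under the handle's front end; x towards the blade.
- brush_pot: Steel pot 84 across x 100 high with brushes standing in it up to 250, on the bench to the right. Origin: centre of its underside.

How it is judged (in metres and radians):
At the end, for the whole second after the job is handed in: The sign lies flat on the middle shelf within 5 mm of touching the back stop, within 0.03 rad of square to the rack and within 40 mm of the shelf's middle sideways; the top shelf is folded down to less than 0.03 rad; both at rest (x of sign in the frame of rack above -0.0095 m and angle between the x axis of sign and the x axis of rack, either way round below 0.03 rad and y of sign in the frame of rack between -0.04 and 0.04 m and z of sign in the frame of rack between 0.08 and 0.09 m and value of joint shelf below 0.03 rad and linear speed of sign below 0.01 m/s and velocity of joint shelf between -0.05 and 0.05 rad/s).
It fails at once if the wet painted face is touched (contact force between sign_face and anything else above 0.2 N).
It fails at once if the sign is lifted, tipped or dropped off its shelf (z of sign in the frame of rack above 0.097 m or z of sign in the frame of rack below 0.073 m or angle between sign's own z axis and vertical above 0.1 rad).
It fails at once if the top shelf is slammed down (faster than 2.5 rad/s) (velocity of joint shelf below -2.5 rad/s).
It fails at once if a bystander (other sign, can, tape, brush, scraper, brush pot) is moved or lifted more than 20 mm (distance of any of lower_sign, can_tall, can_small, tape, brush, scraper, brush_pot from where it was at the start of the episode above 0.02 m).
It also fails if it takes over 54 s, if anything falls off the work surface, if the arm or the gripper's body presses on something with over 40 N, if the wrist force passes 120 N, or if a joint passes its speed limit or range.

## Working session

There is one attempt and no reset: what is moved stays moved. The work goes in short steps, Python scripts to look and compute and a tool call to move; the robot and the scene stay as the last step left them, time stands still between calls to the robot, and variables do not carry over. Pictures are saved under pics/ and viewed, about 8 in all and at most 12, crops included, and the job is handed in when it is done.

Besides the shell and the picture viewer there is one more tool, called after "Call:" as name([rows], argument=value, ...), one row to a line, values as JSON. apply_moves: Moves the arm, as the interface text tells. Its arguments: {"type":"object","properties":{"increments":{"type":"array"}},"required":["increments"]}

```bash
mkdir -p pics; cat > h.py <<'E'
import numpy as np, cv2
from cell import status, imaging, env
def cam(n):
    c=imaging.read_camera(n); f=210/np.tan(np.radians(c["fovy"])/2)
    c["K"]=np.array([[f,0,c["cx"]],[0,f,c["cy"]],[0,0,1.]]); c["D"]=np.array(c["distortion"],float)
    c["R"]=np.array(c["R"]);c["t"]=np.array(c["t"]);return c
def ray(c,px):
    u=cv2.undistortPoints(np.array(px,float).reshape(-1,1,2),c["K"],c["D"]).reshape(-1,2)
    d=np.c_[u,np.ones(len(u))]@c["R"]; return -c["R"].T@c["t"], d
def onz(c,px,z):
    o,d=ray(c,px); return o+d*((z-o[2])/d[:,2])[:,None]
def proj(c,X):
    return cv2.projectPoints(np.array(X,float).reshape(-1,3),cv2.Rodrigues(c["R"])[0],c["t"],c["K"],c["D"])[0].reshape(-1,2)
def save(n,img,s=1):
    cv2.imwrite("pics/"+n,cv2.cvtColor(cv2.resize(img,None,fx=s,fy=s,interpolation=cv2.INTER_CUBIC),cv2.COLOR_RGB2BGR))
E
python3 - <<'E'
from h import *
for n in("top","side"):
    c=cam(n); save(n+"0.png",c["pixels"],1.4); print(n,-c["R"].T@c["t"],c["R"][2],c["K"][0,0],c["D"])
print(status.state())
E
```

```text
top [ 324.96511272  -17.62843396 1566.65645792] [ 0.14524243 -0.00464227 -0.98938521] 405.58567441876613 [0.01049256 0.         0.         0.         0.        ]
side [   91.36541315 -1104.4582283   1423.42147973] [ 0.26930392  0.61263321 -0.74307197] 528.5842727608903 [0.02432921 0.         0.         0.         0.        ]
{'t': 0.1, 'joints': array([-1.45160362e+00,  4.91460509e-01,  1.55937222e+00, -1.14710454e-06,
        1.09172003e+00, -1.05600714e-01]), 'qvel': array([-9.26168392e-05,  6.90168717e-04, -2.23653256e-03, -6.82196229e-04,
        5.50316515e-04,  7.30714088e-04]), 'tau': array([ 2.11575934e-03, -6.13623762e+01, -2.58605933e+01,  6.93777390e-02,
        4.69824811e-02, -4.25850408e-05]), 'eef_pos': array([ 139.31288068, -609.06820523,  225.14988146]), 'tcp_rot': array([3.03705167, 1.56983621, 1.69104929]), 'ft_force': array([ 0.44066301, -0.28097784, -0.25815856]), 'moment': array([ 0.01178583, -0.05658188,  0.04345913]), 'opening': 0.9995754249709616}
```

View pics/top0.png

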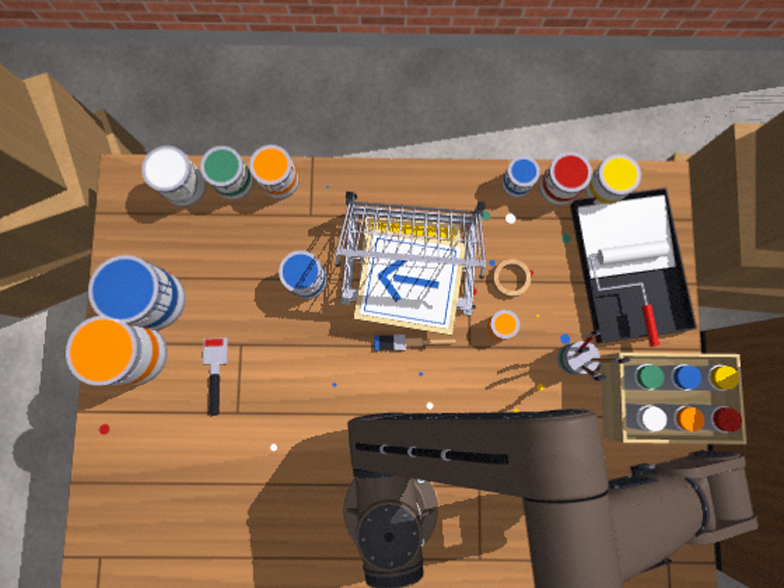

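View pics/side0.png

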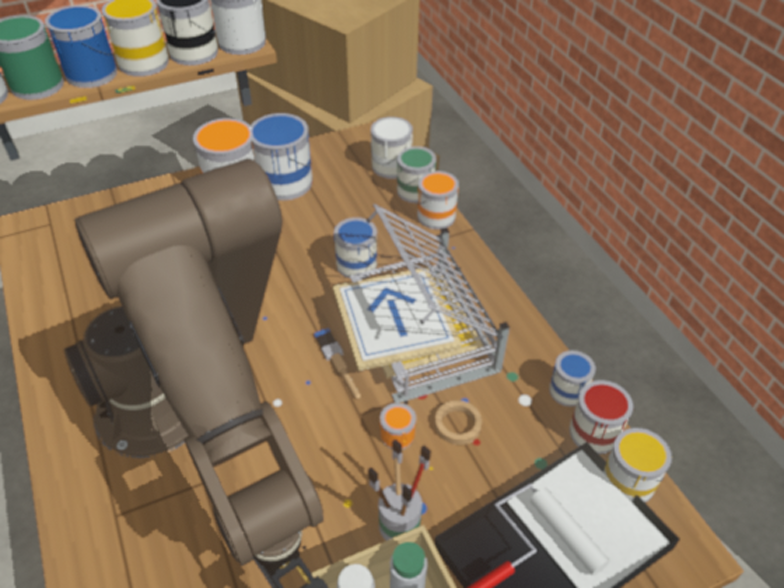

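The top view shows the rack's post tops at about (350,196) and (481,206) and the sign's near edge from (355,320) to (450,333), in 1.4x pixels. In the side view the shelf leans back and the brush lies in front of the sign. Next I'll take crops to get exact pixels.

```bash
python3 - <<'E'
from h import *
c=cam("top"); im=c["pixels"][130:260,185:375]; save("top1.png",im,4)
c=cam("side"); im=c["pixels"][140:290,215:375]; save("side1.png",im,4)
E
```

```text
(no output)
```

View pics/top1.png

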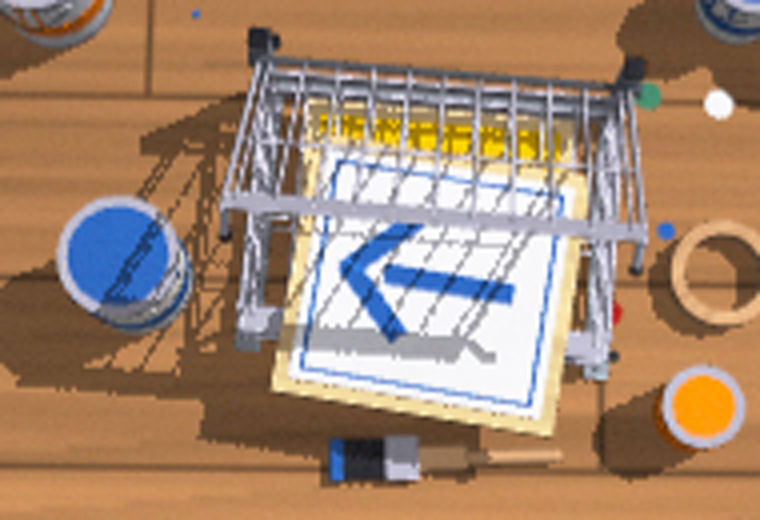

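View pics/side1.png

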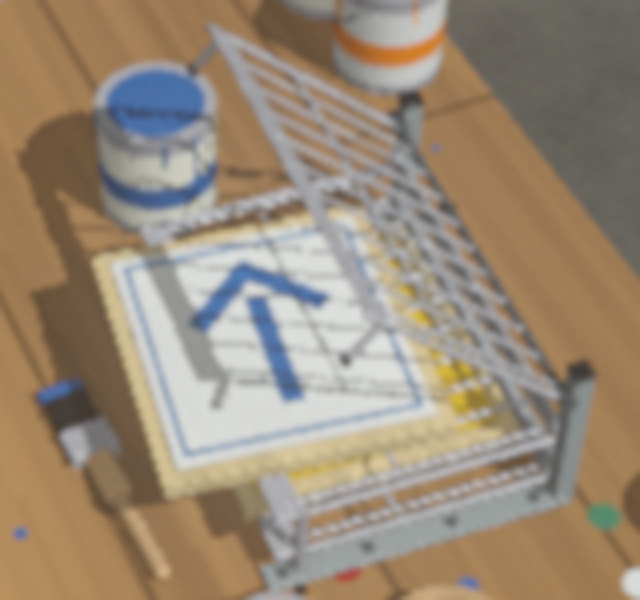

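Top crop (4x, offset 185,130): post caps at (263,42) and (633,72), the sign's near edge from (272,392) to (552,436), and the lip ends at (225,203) and (645,235). The side crop (4x, offset 215,140) shows the post caps at (410,100) and (580,370) and the lip's left end at (215,28). I'll triangulate from these.

```bash
python3 - <<'E'
from h import *
T=cam("top");S=cam("side")
t=lambda p:np.array(p,float)/4+[185,130]-.4
s=lambda p:np.array(p,float)/4+[215,140]-.4
def tri(a,b):
    o1,d1=ray(T,t(a));o2,d2=ray(S,s(b));d1=d1[0]/np.linalg.norm(d1);d2=d2[0]/np.linalg.norm(d2)
    k=np.linalg.lstsq(np.c_[d1,-d2],o2-o1,rcond=None)[0];p,q=o1+k[0]*d1,o2+k[1]*d2
    return ((p+q)/2).round(1),np.linalg.norm(p-q).round(1)
# rack
pt=onz(T,t([[263,38],[633,68]]),160);ps=onz(S,s([[410,98],[580,370]]),160)
for n,p in(("top",pt),("side",ps)):
    v=p[0]-p[1];yaw=np.arctan2(-v[0],v[1]);m=p.mean(0);print(n,p.round(1).tolist(),"w",np.linalg.norm(v),"yaw",yaw,"origin",(m[:2]-134*np.array([np.cos(yaw),np.sin(yaw)])).round(1))
# white panel near edge, top image
for n,C,f in(("top",T,t),("side",S,s)):
    im=cv2.cvtColor(C["pixels"],cv2.COLOR_RGB2HSV)
    m=((im[...,1]<45)&(im[...,2]>170)).astype(np.uint8)
    cs=max(cv2.findContours(m,0,2)[0],key=cv2.contourArea);print(n,cv2.approxPolyDP(cs,4,True).reshape(-1,2).tolist())
print("panel top",onz(T,t([[290,375],[540,416]]),104).round(1).tolist())
print("panel side",onz(S,s([[113,265],[182,467]]),104).round(1).tolist())
print("board top",onz(T,t([[272,388],[552,432]]),101).round(1).tolist())
print("board side",onz(S,s([[95,255],[165,492]]),101).round(1).tolist())
print("lip L",tri([222,203],[212,28]),"lip R",tri([647,235],[375,318]))
E
```

```text
top [[803.6, 108.9, 160.0], [779.9, -224.1, 160.0]] w 333.8293670291907 yaw -0.07128836688970927 origin [658.1 -48. ]
side [[804.3, 115.6, 160.0], [780.0, -222.7, 160.0]] w 339.15682745391393 yaw -0.07168881487876332 origin [658.5 -44. ]
top [[474, 108], [469, 95], [473, 91], [460, 98], [456, 91], [450, 99], [441, 89], [426, 98], [419, 84], [245, 111], [365, 113], [363, 124], [371, 132], [383, 128], [382, 113], [394, 113], [394, 127], [405, 136], [419, 131], [419, 114], [431, 115], [430, 131], [445, 138], [455, 132], [457, 122], [442, 106], [455, 105], [459, 97], [459, 105]]
side [[409, 325], [362, 356], [410, 416], [423, 419], [476, 386], [449, 355]]
panel top [[505.3, 82.0, 104.0], [470.5, -145.0, 104.0]]
panel side [[505.0, 84.5, 104.0], [472.5, -142.5, 104.0]]
board top [[493.6, 98.3, 101.0], [456.4, -156.1, 101.0]]
board side [[496.2, 104.7, 101.0], [451.4, -157.7, 101.0]]
lip L (array([619.1, 126.3, 296.5]), np.float64(1.0)) lip R (array([ 597.5, -214. ,  295.3]), np.float64(0.6))
```

```bash
cat >> h.py <<'E'
from scipy.spatial.transform import Rotation as Ro
YAW=-0.0715; O=np.array([658.3,-46.,0]); RK=Ro.from_euler('z',YAW).as_matrix()
def rk(p): return RK.T@(np.array(p)-O)
def w(p): return O+RK@np.array(p,float)
def tool(): 
    s=status.state(); return np.array(s["eef_pos"]),Ro.from_euler('xyz',s["tcp_rot"]).as_matrix()
E
python3 - <<'E'
from h import *
p,R=tool(); print(R.round(3)); 
ang=[np.degrees(np.arctan2(*( (R.T@(sg*RK[:,1]))[[1,2]]*[-1,1]))) for sg in(1,-1)]; print("turn deg",ang)
for g in ang: print((R@Ro.from_euler('x',g,degrees=True).as_matrix()).round(3).tolist())
for q in([350,-500,330],[440,-250,330],list(w([-215,3,330]))): print(np.round(q),(R.T@(np.array(q)-p)).round(1))
E
```

```text
[[-0.     0.975  0.223]
 [ 0.     0.223 -0.975]
 [-1.     0.    -0.   ]]
turn deg [np.float64(-163.02399970376374), np.float64(16.97600029623628)]
[[-0.0, -0.997, 0.071], [0.0, 0.071, 0.997], [-1.0, 0.0, 0.0]]
[[-0.0, 0.997, -0.071], [0.0, -0.071, -0.997], [-1.0, -0.0, -0.0]]
[ 350 -500  330] [-104.5  229.7  -59.5]
[ 440 -250  330] [-104.4  373.2 -283.2]
[444. -28. 330.] [-104.4  426.7 -499. ]
```

Call:
apply_moves([
  [0,-35,0,0,5.66],
  [0,-35,0,0,5.66],
  [0,-35,0,0,5.66],
  [0,0,30,-38,0],
  [0,0,30,-38,0],
  [0,0,30,-38,0],
  [0,0,30,-38,0],
  [0,0,30,-38,0],
  [0,0,30,-38,0],
  [0,0,30,-38,0],
])

```text
t: 1.3
eef_pos: [368.8, -357.3, 330.8]
tcp_rot: [0.736, 1.57, -0.907]
ft_force: [1.1, -1.3, 0.7]
opening: 0.996
```

Call:
apply_moves([
  [0,0,7,-45,0],
  [0,0,7,-45,0],
  [0,0,7,-45,0],
  [0,0,7,-45,0],
  [0,0,7,-45,0],
  [0,0,7,-45,0],
  [0,0,7,-45,0],
  [0,0,0,0,0],
])

```text
t: 2.1
eef_pos: [439.6, -44.2, 330.8]
tcp_rot: [2.458, 1.57, 0.821]
ft_force: [-0.4, -0.3, 0.2]
opening: 1.003
```

```bash
python3 - <<'E'
from h import *
p,R=tool(); print(p,rk(p),R.round(3).tolist(),np.degrees(np.arcsin(RK[:,1]@R[:,1])))
print(status.state()["joints"],status.state()["ft_force"])
E
```

```text
[439.5741726  -44.18520984 330.81113395] [-218.29662195  -13.81542177  330.81113395] [[0.001, 0.998, -0.066], [0.001, -0.066, -0.998], [-1.0, 0.001, -0.001]] 0.28908319109408137
[-2.50341943e-01  1.17168718e-01  1.82088842e+00  7.81171805e-04
  1.20313774e+00  1.38662813e+00] [-0.39191845 -0.28746175  0.24664016]
```

Call:
apply_moves([
  [0,40,0,-12,0.3],
  [0,40,0,0,0],
  [0,40,0,0,0],
  [0,40,0,0,0],
  [0,40,0,0,0],
  [0,30,0,0,0],
  [0,0,0,0,0],
  [0,0,0,0,0],
])

```text
t: 2.9
eef_pos: [440.3, -36.7, 101.1]
tcp_rot: [-1.563, 1.57, 3.072]
ft_force: [-0.3, -0.5, 0.9]
opening: 1.0
```

```bash
python3 - <<'E'
from h import *
p,R=tool(); print(rk(p),status.state()["ft_force"])
c=cam("side"); save("side2.png",c["pixels"][140:290,190:390],4)
E
```

```text
[-218.14966508   -6.30628765  101.05661457] [-0.3466502  -0.49454434  0.91587878]
```

View pics/side2.png

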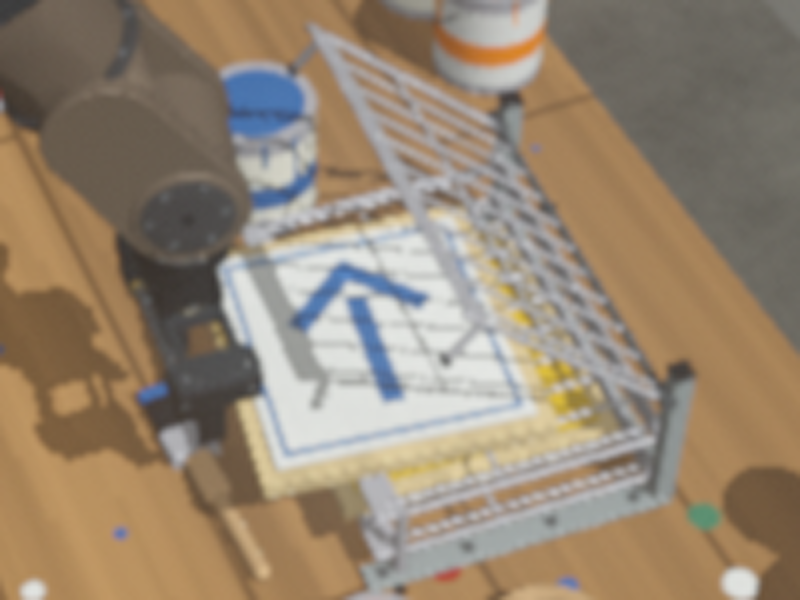

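The hand stands in front of the near edge, with the fingers below and ahead of the board and clear of the raised lip. Now I'll push.

Call:
apply_moves([
  [0,2,5,0,0],
  [0,0,5,0,0],
  [0,0,5,0,0],
  [0,0,5,0,0],
  [0,0,5,0,0],
  [0,0,5,0,0],
])

```text
t: 3.55
eef_pos: [469.1, -38.6, 98.8]
tcp_rot: [-1.571, 1.568, 3.065]
ft_force: [-8.1, -2.3, 5.5]
opening: 1.0
```

Call:
apply_moves([
  [0,0,5,0,0],
  [0,0,5,0,0],
  [0,0,5,0,0],
  [0,0,5,0,0],
  [0,0,5,0,0],
])

```text
t: 4.05
eef_pos: [493.1, -40.1, 98.8]
tcp_rot: [-1.641, 1.566, 2.995]
ft_force: [-11.1, 0.0, 8.4]
opening: 0.995
```

```bash
python3 - <<'E'
from h import *
p,R=tool(); s=status.state(); print(rk(p),RK.T@s["ft_force"],s["moment"])
c=cam("side"); save("side3.png",c["pixels"][140:290,190:390],4)
E
```

```text
[-165.19300273   -5.94509954   98.80199776] [-11.09578651  -0.77228531   8.41168443] [0.2558872  1.75704243 0.12744144]
```

View pics/side3.png

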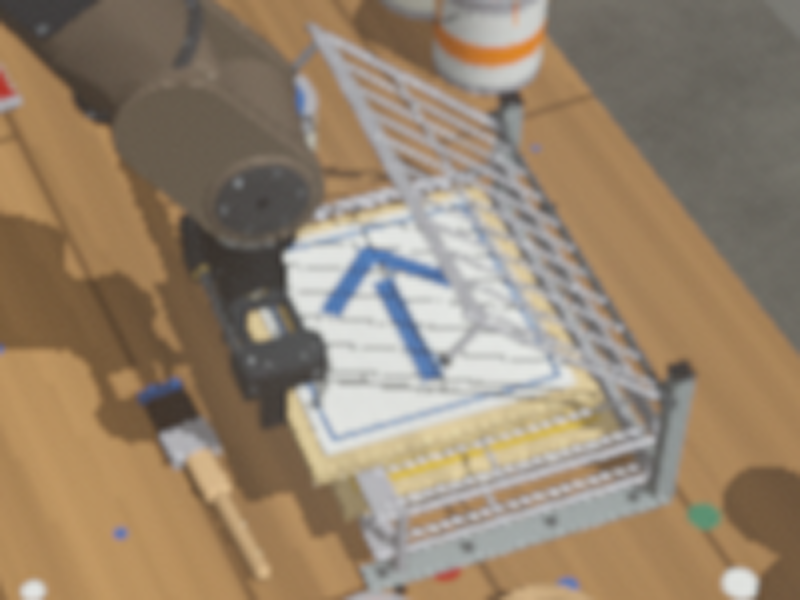

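The sign is sliding squarely with both fingers on the bare edge; in the side crop the near edge has moved from about (240,440) to (300,420). I'll continue.

Call:
apply_moves([
  [0,0,5,0,0],
  [0,0,5,0,0],
  [0,0,4,0,0],
  [0,0,3,0,0],
])

```text
t: 4.5
eef_pos: [510.7, -41.5, 98.7]
tcp_rot: [-1.636, 1.567, 3.0]
ft_force: [-10.4, 1.0, 6.9]
opening: 1.001
```

Call:
apply_moves([
  [0,0,3,0,0],
  [0,0,2,0,0],
])

```text
t: 4.7
eef_pos: [515.6, -41.9, 98.7]
tcp_rot: [-1.628, 1.567, 3.008]
ft_force: [-8.9, 1.2, 5.9]
opening: 1.0
```

```bash
python3 - <<'E'
from h import *
p,R=tool(); s=status.state(); print(rk(p),RK.T@s["ft_force"],s["moment"])
c=cam("side"); save("side4.png",c["pixels"][140:290,190:390],4)
E
```

```text
[-142.58790125   -6.12354307   98.70712543] [-8.92725167  0.60109965  5.9003861 ] [0.12166208 1.5233622  0.06243625]
```

View pics/side4.png

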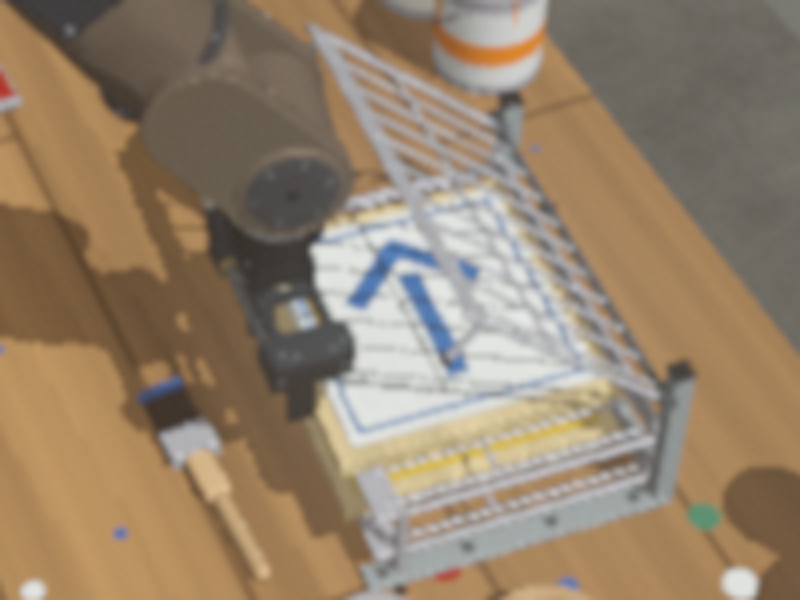

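The near edge is now almost above the lower sign's edge, so the sign is nearly home. I'll finish in small steps until the stop shows in the force.

Call:
apply_moves([
  [0,0,2,0,0],
  [0,0,2,0,0],
])

```text
t: 4.95
eef_pos: [519.5, -42.2, 98.7]
tcp_rot: [-1.634, 1.567, 3.002]
ft_force: [-8.2, -0.3, 6.0]
opening: 1.0
```

Call:
apply_moves([
  [0,0,2,0,0],
  [0,0,0,0,0],
])

```text
t: 5.15
eef_pos: [521.3, -42.3, 98.7]
tcp_rot: [-1.624, 1.566, 3.012]
ft_force: [-9.6, 0.7, 6.8]
opening: 0.999
```

Call:
apply_moves([
  [0,0,2,0,0],
  [0,0,0,0,0],
])

```text
t: 5.35
eef_pos: [521.4, -42.4, 98.7]
tcp_rot: [-1.617, 1.562, 3.019]
ft_force: [-19.4, -0.9, 13.7]
opening: 1.001
```

Call:
apply_moves([
  [0,0,1,0,0],
  [0,0,0,0,0],
])

```text
t: 5.55
eef_pos: [521.4, -42.3, 98.6]
tcp_rot: [-1.613, 1.56, 3.023]
ft_force: [-23.6, -0.4, 17.4]
opening: 1.0
```

```bash
python3 - <<'E'
from h import *
p,R=tool(); s=status.state(); print(rk(p),RK.T@s["ft_force"],s["moment"],np.degrees(np.arcsin(RK[:,1]@R[:,1])))
E
```

```text
[-136.76281511   -6.11241107   98.64004103] [-23.48907188  -2.08424859  17.43670325] [-0.17159601  4.1326556   0.05117369] -0.2537388181860017
```

Hard stop at rack x -137, as expected when home. I'll back off and rise.

Call:
apply_moves([
  [0,0,-5,0,0],
  [0,0,-15,0,0],
  [0,0,-25,0,0],
  [0,-40,0,0,0],
  [0,-45,0,0,0],
  [0,-45,0,0,0],
  [0,-45,0,0,0],
  [0,-45,0,0,0],
  [0,-40,0,0,0],
  [0,0,0,0,0],
])

```text
t: 6.55
eef_pos: [482.4, -39.6, 363.9]
tcp_rot: [1.427, 1.561, -0.22]
ft_force: [-0.8, -0.1, -0.4]
opening: 1.0
```

```bash
python3 - <<'E'
from h import *
p,R=tool(); s=status.state(); print(rk(p),s["ft_force"])
c=cam("side"); save("side5.png",c["pixels"][140:290,190:390],4)
# predicted home panel corners & lip arc in side crop (check)
X=[w(q) for q in([-113,116,104],[-113,-116,104],[104,-116,104],[-127,-130,101])]
print(((proj(c,X)+.4-[190,140])*4).round())
E
```

```text
[-175.87176183   -6.20572007  363.94098369] [-0.75962796 -0.05665842 -0.41424746]
[[268. 253.]
 [362. 451.]
 [611. 379.]
 [352. 471.]]
```

View pics/side5.png

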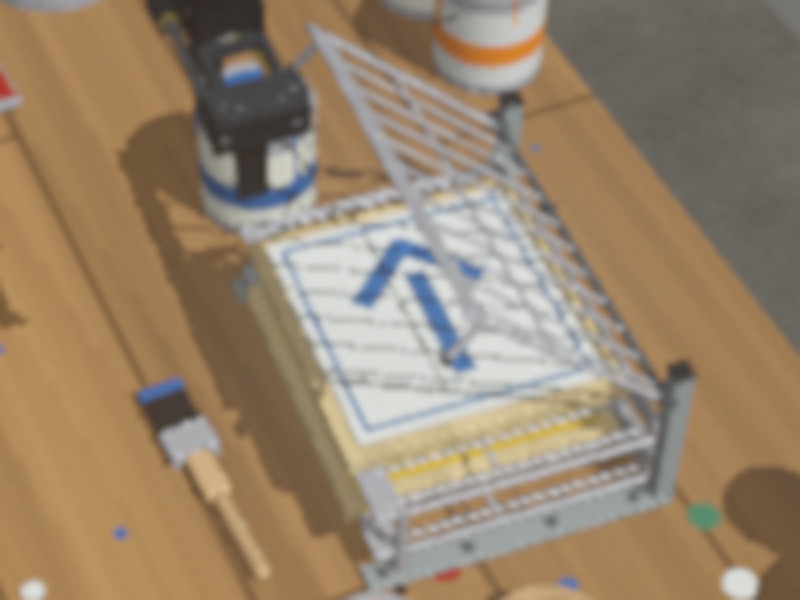

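The panel's near corners are at about (268,247) and (362,441). I'll convert those to the rack frame.

```bash
python3 - <<'E'
from h import *
c=cam("side"); px=np.array([[268,247],[362,441],[597,368],[498,190]])/4+[190,140]-.4
for q in onz(c,px,104): print(rk(q).round(1))
# shelf: lip positions on arc vs angle for tip front-corner contact
for a in(.758,.6,.5,.4,.3,.2,.1,0): print(a,(122-228*np.cos(a)).round(1),(135+228*np.sin(a)).round(1))
p,R=tool(); print(R.round(3).tolist(), rk(p))
E
```

```text
[-110.8  123.3  104. ]
[-109.8 -106.6  104. ]
[  98.7 -101.   104. ]
[103.9 119.5 104. ]
0.758 -43.6 291.7
0.6 -66.2 263.7
0.5 -78.1 244.3
0.4 -88.0 223.8
0.3 -95.8 202.4
0.2 -101.5 180.3
0.1 -104.9 157.8
0 -106.0 135.0
[[0.002, 0.997, -0.077], [-0.0, -0.077, -0.997], [-1.0, 0.002, 0.0]] [-177.27607848   -6.06634241  359.03506409]
```

The sign is home and square: the near panel edge is at x -111 and -110, y offset +8. The next job is the top shelf's lip.

Call:
apply_moves([
  [0,0,35,0,0],
  [0,0,35,0,0],
  [0,0,35,0,0],
  [0,0,36,0,0],
  [0,0,0,0,0],
  [0,20,0,0,0],
  [0,15,0,0,0],
  [0,0,0,0,0],
])

```text
t: 7.45
eef_pos: [620.3, -50.1, 320.3]
tcp_rot: [-1.665, 1.565, 2.971]
ft_force: [-0.3, 0.5, -0.2]
opening: 1.0
```

```bash
python3 - <<'E'
from h import *
p,R=tool(); s=status.state(); print(rk(p),s["ft_force"])
c=cam("side"); save("side6.png",c["pixels"][100:250,230:390],4)
E
```

```text
[-37.58107917  -6.77115274 320.33705688] [-0.25437929  0.45058469 -0.22650731]
```

View pics/side6.png

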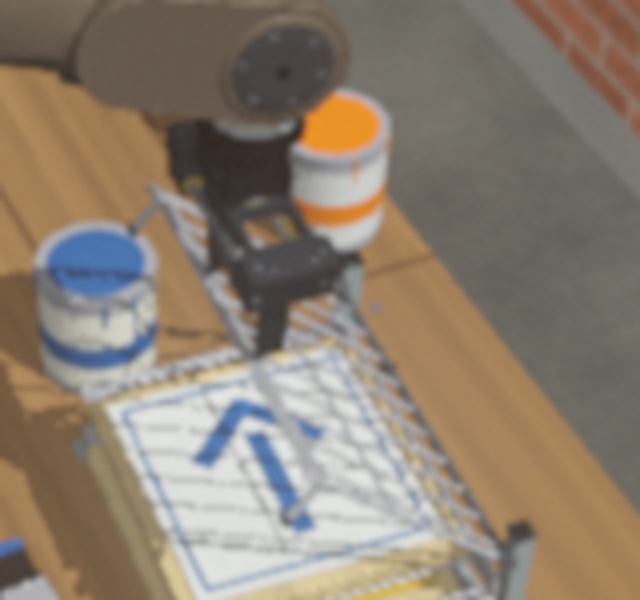

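The right fingertip at (268,350) hangs just above the lip. Now I'll go down to contact.

Call:
apply_moves([
  [0,5,0,0,0],
  [0,5,0,0,0],
  [0,5,-1,0,0],
  [0,5,-3,0,0],
])

```text
t: 7.9
eef_pos: [617.5, -50.0, 303.4]
tcp_rot: [1.169, 1.57, -0.479]
ft_force: [0.3, -0.3, 0.9]
opening: 0.995
```

Call:
apply_moves([
  [0,6,-5,0,0],
  [0,6,-5,0,0],
  [0,6,-5,0,0],
])

```text
t: 8.2
eef_pos: [602.1, -48.8, 285.1]
tcp_rot: [0.862, 1.571, -0.785]
ft_force: [1.5, 0.3, 0.5]
opening: 0.996
```

```bash
cat > sh.py <<'E'
from h import *
p,R=tool(); s=status.state(); q=rk(p); x,z=q[0]-10,q[2]-11
print(q,RK.T@s["ft_force"],"arc: angle",np.arctan2(z-135,122-x),"s",np.hypot(z-135,122-x))
E
python3 sh.py
```

```text
[-55.86566626  -6.79480927 285.14010613] [1.47138453 0.45093344 0.45353713] arc: angle 0.6374812682008644 s 233.78083260439547
```

Call:
apply_moves([
  [0,6,-2,0,0],
  [0,6,-3,0,0],
  [0,6,-3,0,0],
  [0,6,-3,0,0],
])

```text
t: 8.6
eef_pos: [591.4, -47.9, 261.1]
tcp_rot: [-1.135, 1.571, -2.782]
ft_force: [0.5, 0.1, 1.2]
opening: 0.999
```

```bash
python3 sh.py; python3 - <<'E'
from h import *
c=cam("side"); save("side7.png",c["pixels"][100:250,230:390],4)
E
```

```text
[-66.61533002  -6.72196689 261.05881676] [0.45664636 0.0899752  1.19491807] arc: angle 0.5250634433446326 s 229.53557596936093
```

View pics/side7.png

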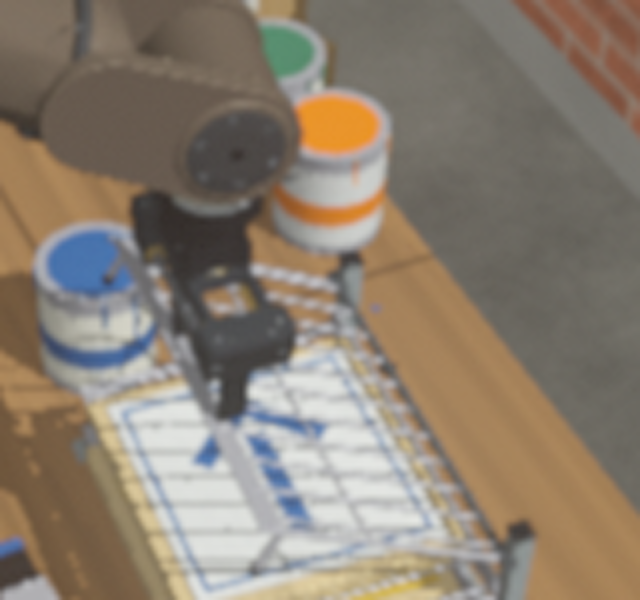

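The fingertip at (230,410) sits on the lip and the shelf has come down to about 0.53 rad. I'll continue along the arc.

Call:
apply_moves([
  [0,6.5,-3,0,0],
  [0,6.5,-3,0,0],
  [0,6.5,-3,0,0],
  [0,6.5,-2,0,0],
  [0,7,-3,0,0],
  [0,7,-3,0,0],
  [0,7.5,-2,0,0],
])

```text
t: 9.35
eef_pos: [572.4, -46.5, 213.5]
tcp_rot: [-0.348, 1.571, -1.995]
ft_force: [-1.3, -0.8, 0.3]
opening: 1.0
```

```bash
python3 sh.py
```

```text
[-85.64998781  -6.63525745 213.5192158 ] [-1.24814416 -0.86107501  0.32783173] arc: angle 0.3008056842341421 s 227.88234177776158
```

Call:
apply_moves([
  [0,6,-2,0,0],
  [0,6,-2,0,0],
  [0,6,-1,0,0],
  [0,6,-1,0,0],
  [0,6,-1,0,0],
  [0,6,-1,0,0],
  [0,5,-1,0,0],
  [0,5,0,0,0],
  [0,5,0,0,0],
])

```text
t: 10.25
eef_pos: [563.8, -45.9, 162.8]
tcp_rot: [0.959, 1.571, -0.689]
ft_force: [-0.2, -0.1, 0.1]
opening: 1.0
```

Call:
apply_moves([
  [0,4,0,0,0],
  [0,4,0,0,0],
  [0,3,0,0,0],
  [0,3,0,0,0],
])

```text
t: 10.65
eef_pos: [563.8, -45.8, 148.9]
tcp_rot: [0.853, 1.571, -0.794]
ft_force: [-0.0, -0.5, -0.4]
opening: 1.0
```

```bash
python3 sh.py
```

```text
[-94.30035335  -6.58528523 148.89595754] [-0.00444193 -0.48411266 -0.3505609 ] arc: angle 0.01279626580435415 s 226.31888232752112
```

Almost level. I'll press in 1 mm steps until the force shows the rest.

Call:
apply_moves([
  [0,1,0,0,0],
  [0,1,0,0,0],
  [0,0,0,0,0],
])

```text
t: 10.95
eef_pos: [563.7, -45.8, 147.1]
tcp_rot: [0.167, 1.571, -1.481]
ft_force: [0.4, -0.0, -0.7]
opening: 1.004
```

Call:
apply_moves([
  [0,1,0,0,0],
  [0,0,0,0,0],
])

```text
t: 11.15
eef_pos: [563.7, -45.8, 146.1]
tcp_rot: [0.314, 1.571, -1.334]
ft_force: [0.1, -0.4, 0.6]
opening: 1.003
```

Call:
apply_moves([
  [0,1,0,0,0],
  [0,0,0,0,0],
])

```text
t: 11.35
eef_pos: [563.8, -45.8, 145.3]
tcp_rot: [1.139, 1.57, -0.509]
ft_force: [0.3, 0.1, 1.6]
opening: 1.003
```

Call:
apply_moves([
  [0,1,0,0,0],
  [0,0,0,0,0],
])

```text
t: 11.55
eef_pos: [563.8, -45.9, 145.2]
tcp_rot: [1.351, 1.57, -0.296]
ft_force: [-3.3, 0.3, 11.9]
opening: 0.997
```

```bash
python3 sh.py; python3 - <<'E'
from h import *
c=cam("side"); save("side8.png",c["pixels"][140:290,215:375],4)
X=[w(q) for q in([-122,170,135],[-122,-170,135],[-98,-170,135])]
print(((proj(c,X)+.4-[215,140])*4).round())
E
```

```text
[-94.23908976  -6.60527699 145.1668097 ] [-3.33442269  0.04484443 11.94172886] arc: angle -0.0036827700229016677 s 226.2406239853929
[[138. 189.]
 [276. 480.]
 [305. 472.]]
```

View pics/side8.png

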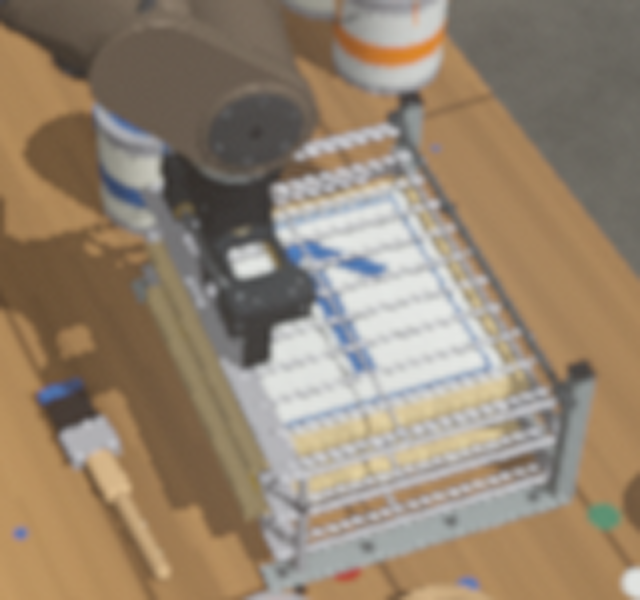

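The shelf is level: it gave a firm 12 N rest at lip height, and the lip's right end is at about (275,475), as predicted. Next I'll lift off and take one last look.

Call:
apply_moves([
  [0,-3,0,0,0],
  [0,-10,0,0,0],
  [0,-30,0,0,0],
  [0,-40,0,0,0],
  [0,-40,-20,0,0],
  [0,-20,-40,0,0],
  [0,0,-40,0,0],
  [0,0,-40,0,0],
  [0,0,0,0,0],
  [0,0,0,0,0],
])

```text
t: 12.6
eef_pos: [424.1, -35.1, 288.1]
tcp_rot: [1.4, 1.569, -0.248]
ft_force: [0.6, -0.3, 0.8]
opening: 1.001
```

```bash
python3 - <<'E'
from h import *
print(status.state()["ft_force"])
c=cam("side"); save("side9.png",c["pixels"][140:290,215:375],4)
X=[w(q) for q in([-122,170,135],[-122,-170,135],[-127,138,101],[-127,-122,101])]
print(((proj(c,X)+.4-[215,140])*4).round())
E
```

```text
[ 0.63540734 -0.2916524   0.83147132]
[[138. 189.]
 [276. 480.]
 [145. 243.]
 [248. 463.]]
```

View pics/side9.png

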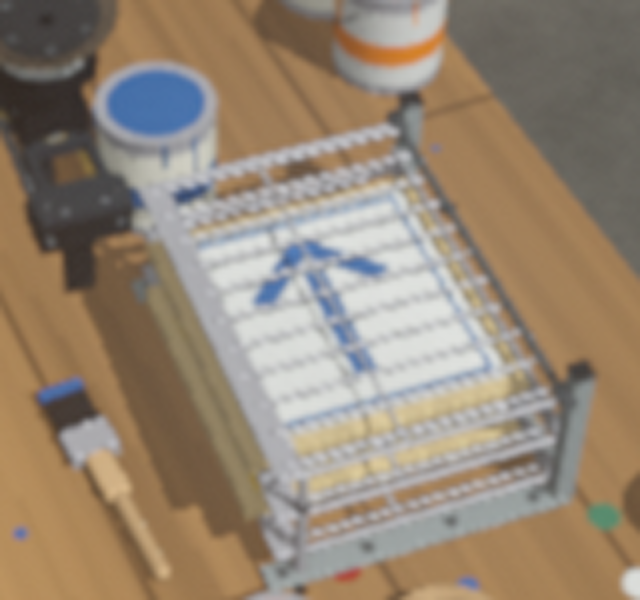

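The shelf stayed level after I lifted off: its lip runs from about (140,190) to (276,478), against a predicted (138,189) to (276,480). The sign is square beneath it and the brush and can are where they were. Handing in.

```bash
python3 -c "
from cell import env; print(env.job_done())"
```

```text
the job is handed in; nothing more can be done
None
```

I pushed the sign home with both open fingertips on its bare near edge, then pressed the top shelf down by its lip until it rested. The job is handed in, about 12.7 s into the 54 s allowed; no verdict was reported.

- **Sign:** The hard stop showed as a push force of about 24 N, with the hand at rack x −137, as expected for home. A camera check just before I moved to the top shelf put it square within about 0.01 rad and 8 mm off the shelf's middle.
- **Top shelf:** I lowered it slowly, at roughly 0.3 rad/s, until a 12 N press showed it resting. After I lifted off, the lip's edge matched the level position within about 1–2 mm.
- **Other things:** In the last picture the brush and tall can looked unmoved and the painted face looked undamaged; I did not measure the other objects again.
- **Disagreements:** While pushing, the wrist felt 6–17 N upward, probably friction at the edge. Side-view picks put the near panel edge about 2–3 mm beyond its home position, and the far corners up to 5 mm short; the far corners, seen through the wires, are less certain.

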